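# Lay out the pack-finishing kit on its footprint plates

### The arm

A 6-joint arm with a two-finger parallel gripper is mounted at the origin on a cart in front of the work surface, level with it; the furniture and walls round the work are solid. World frame = base frame: x ahead of the robot, y to its left, z up, the work surface at z = 0. Lengths are in m, angles in degrees, forces in N, time in s.
With the tool pointing down it reaches from about 0.4 to 0.825 m from the base axis. Payload 7 kg.
Tool frame: the origin (TCP) lies at the very end of the fingers, on their centre line; the grasp point (between the pads) lies 19 mm behind it (tcp_to_grasp is the distance from the TCP to the grasp point, in m); z points along the fingers, y is the line along which they close (so a half turn about z gives the same grasp; the last joint's range is limited). The gripper opens to 85 mm and grips with 20 to 120 N. Pads are 22 mm wide; open, the fingers measure 114 mm over their backs; the gripper's body (76 mm by 85 mm) begins 54 mm behind the grasp point. The pads swing forward as they close: fully open they stand 13 mm farther back than shut.
Start: joints at [86.179, 20.546, 0.682, 0, -70.136, -16.507], TCP at [0.235, 0.633, 0.231] pointing down, gripper open.
Joint ranges: [-176.03, 176.03], [-82.01, 121.73], [-58.28, 71.71], [-173.87, 95.51], [-174.79, -0.11], [-173.66, 173.66]. Speed limits (degrees/s): [136.94, 136.94, 172.46, 180, 180, 180].

### API

Orientations are given as [roll, pitch, yaw] about the fixed x, y, z axes, in that order (R = Rz(yaw) Ry(pitch) Rx(roll)).
In Python, from workcell import observe, snapshot, job_done, tcp_to_grasp gives the robot as it stands. The module is installed in compiled form; this text tells all that it offers.
- The arm moves only by the tool drive_tool, never from a script. Its argument "plan" is one flat list of numbers, 5 for each row, row after row: the closure, from -1 (fully open) to 1 (shut), then the shift along the world's x, y, z in m, then the turn about the world's z in rad. In form: [grip, x, y, z, twist, grip, x, y, z, twist, ...]. A call has 1 to 12 rows; each row shifts and turns the commanded pose from where the row before left it; what a row does not reach is not made up. A row lasts 1/8 s, in which the tool goes at most 62.5 mm and 10.7 degrees, less where a joint would pass 70% of its speed; a pose out of reach is approached as far as the arm can. A call is refused whole if a number of a shift passes 0.0625 or a number of a turn 0.188, either way. A call with a gripper value outside its range is refused whole. The fingers move at their own pace and stop on an object; "force" is the grip in N (left out, the last holds). Time passes only in rows, so rows that do not move let the fingers close. It gives the time, the measured TCP pose, the force and the opening at its end, in the units of the state.
- observe(): the state, without advancing time (a new reading comes with each control period).
- snapshot(name): name is "side" or "top"; returns a dict with "image" (420x560x3 uint8, red, green, blue), "mtx" (3x3 intrinsics, pixels), "pose" (4x4, takes a point from camera to world coordinates). Camera axes: x right, y up, looking along -z (the intrinsics and any distortion apply to the point x, -y, -z); pixel columns grow to the right and rows downward; lengths in m; the calibration is good to about 2 mm. A picture is of the moment at which its call begins. There is no depth.
- job_done(): hands the job in, once; it reports no verdict.
The state is a dict: "clock": time; "joint_pos": joint angles; "qvel": joint speeds; "joint_torque": joint torques, N m; "position": TCP position; "orientation": TCP orientation; "wrist_force": force on the tool from outside, world axes, zero at the start; "torque": the same for the moment, N m; "finger_gap": finger opening in m.
Only numpy, scipy, OpenCV 4.12 (cv2) and the standard library are available. Lean on these libraries where they do the work, as an engineer would, in place of code of your own. Each camera call takes 0.05 s, during which the arm holds its last target. There are 200 camera calls.

### The job

Lay out the kit for finishing the next battery pack: stand the single cell, the glue bottle, the round tin and the eight-cell pack upright on the metal plates, each centred on the cork inlay that matches its footprint in shape and size, with the pack squared up to its inlay. Set each one down rather than letting it drop, and leave the pump bottle and the tape roll where they are.

Things in the scene. Friction and masses are not known exactly. Their poses are not given: they have to be found in the camera images.
- cell_center (a point): loose single battery cell, a plain upright cylinder 21 mm across and 70 mm tall, standing on its end, 0.07 kg. Point: its centre, 35 mm above its base; z along its axis, up
- glue_center (a point): loose small glue bottle, 38 mm across and 96 mm tall with a narrow nozzle on top, standing, 0.03 kg; its body is cylindrical in the lower 60 mm. It is tall: grip it about 60 mm above its base, with the fingertips not lower than 38 mm, so that the gripper does not come down on its nozzle. Point: on its axis, 60 mm above its base; z up
- tin_center (a point): loose round tin with a screw lid, 61 mm across at the body and 64 mm at the lid, 35 mm tall, standing on its flat base, 0.11 kg. Point: on its axis, 17 mm above its base; z up
- pack_center (a point): loose welded pack of eight upright cells in two rows of four, 43 mm (its x) by 87 mm (its y) and 70 mm tall, standing, 0.56 kg; gripped across the 43 mm. Point: its centre, 35 mm above its base; z up
- plate_cell_top (a point): fixed round aluminium plate, 90 mm across and 4 mm thick, lying on the bench; a cork round inlay 29 mm across, flush with its top and concentric, marks the footprint of the cell. The three round plates are alike but for the size of the inlay. Point: centre of its top face (4 mm above the bench), z up
- plate_glue_top (a point): fixed round aluminium plate, 90 mm across and 4 mm thick, lying on the bench; a cork round inlay 46 mm across, flush with its top and concentric, marks the footprint of the glue bottle. The three round plates are alike but for the size of the inlay. Point: centre of its top face (4 mm above the bench), z up
- plate_tin_top (a point): fixed round aluminium plate, 90 mm across and 4 mm thick, lying on the bench; a cork round inlay 72 mm across, flush with its top and concentric, marks the footprint of the tin. The three round plates are alike but for the size of the inlay. Point: centre of its top face (4 mm above the bench), z up
- plate_pack_top (a point): fixed rectangular aluminium plate, 66 mm (its x) by 110 mm (its y) and 4 mm thick, lying on the bench; a cork rectangular inlay 51 by 95 mm, flush with its top and concentric, marks the footprint of the pack. Point: centre of its top face (4 mm above the bench), z up
- pump_center (a point): bystander: loose pump bottle, 70 mm across and 136 mm tall, standing; stays where it is. Point: on its axis, 68 mm above its base
- tape_center (a point): bystander: loose roll of tape lying flat, 86 mm across and 20 mm high; stays where it is. Point: its centre, 10 mm above its base
Mind the look-alikes: they are no part of the job. Of the things that look like the part that bears tin_center, the larger one is meant.

How it is judged:
By the outcome, as a careful person would: the job done as asked, in the order asked, and still so for the second after the job is handed in, with the robot touching nothing.
It also fails if it takes over 109 s, if anything falls off the work surface, if the arm or the gripper's body presses on something with over 40 N, if the wrist force passes 120 N, or if a joint passes its speed limit or range.

## Working session

There is one attempt and no reset: what is moved stays moved. The work goes in short steps, Python scripts to look and compute and a tool call to move; the robot and the scene stay as the last step left them, time stands still between calls to the robot, and variables do not carry over. Pictures are saved under pics/ and viewed, on a budget of 14 in all, crops included, one or two more only if the job needs it, and the job is handed in when it is done.

Besides the shell and the picture viewer there is one more tool, called as name(argument=value, ...) on one line, values as JSON. drive_tool: Moves the arm, as the interface text tells. Its arguments: {"type":"object","properties":{"plan":{"type":"array"},"force":{"type":"number"}},"required":["plan"]}

```bash
mkdir -p pics; python3 - <<'E'
from workcell import *
import cv2,numpy as np
print(observe(),tcp_to_grasp)
for n in("top","side"):
    s=snapshot(n);cv2.imwrite(f"pics/{n}0.png",cv2.resize(s["image"][:,:,::-1],(784,588),interpolation=cv2.INTER_CUBIC));print({k:v for k,v in s.items() if k!="image"})
E
```

```text
{'clock': 0.0, 'joint_pos': array([ 8.61805004e+01,  2.05913790e+01,  6.35038972e-01, -1.99147984e-02,
       -7.01365145e+01, -1.65062465e+01]), 'qvel': array([ 0.07183595,  0.00123363,  0.00085228, -0.01330785,  0.00896317,
        0.0158394 ]), 'joint_torque': array([-3.45758390e-04, -5.83312440e+01,  2.93439710e+01,  6.93703741e+00,
       -5.66778792e-03,  5.67011611e-06]), 'position': array([0.23433233, 0.63251289, 0.23037458]), 'orientation': array([ 1.79905653e+02, -8.43459258e-03, -2.03325210e+01]), 'wrist_force': array([0.82813838, 0.32919243, 0.37722473]), 'torque': array([-0.03340868,  0.02430422, -0.00361955]), 'finger_gap': 0.0855426606059122} 0.0187
{'mtx': array([[435.09473985,   0.        , 278.16147977],
       [  0.        , 435.09473985, 211.64836603],
       [  0.        ,   0.        ,   1.        ]]), 'pose': array([[-0.01696153,  0.99015577, -0.13893829,  0.38872971],
       [-0.99985541, -0.016629  ,  0.00355387,  0.03952404],
       [ 0.00120848,  0.13897848,  0.99029466,  1.10987165],
       [ 0.        ,  0.        ,  0.        ,  1.        ]])}
{'mtx': array([[419.67933503,   0.        , 285.56473706],
       [  0.        , 419.67933503, 207.97488928],
       [  0.        ,   0.        ,   1.        ]]), 'pose': array([[-0.9711818 ,  0.10948092, -0.21170698,  0.3358293 ],
       [-0.23832933, -0.45446112,  0.85829145,  0.88199491],
       [-0.00224606,  0.88401302,  0.46745688,  0.51884164],
       [ 0.        ,  0.        ,  0.        ,  1.        ]])}
```

View pics/top0.png

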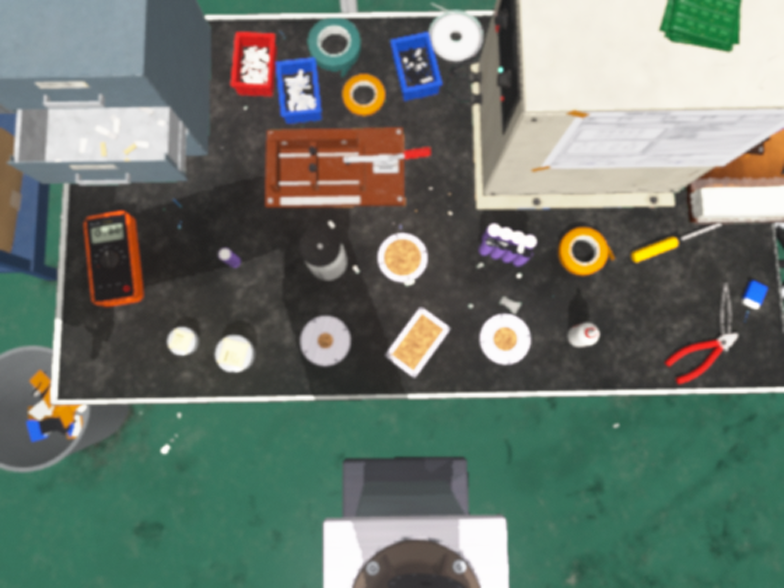

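View pics/side0.png

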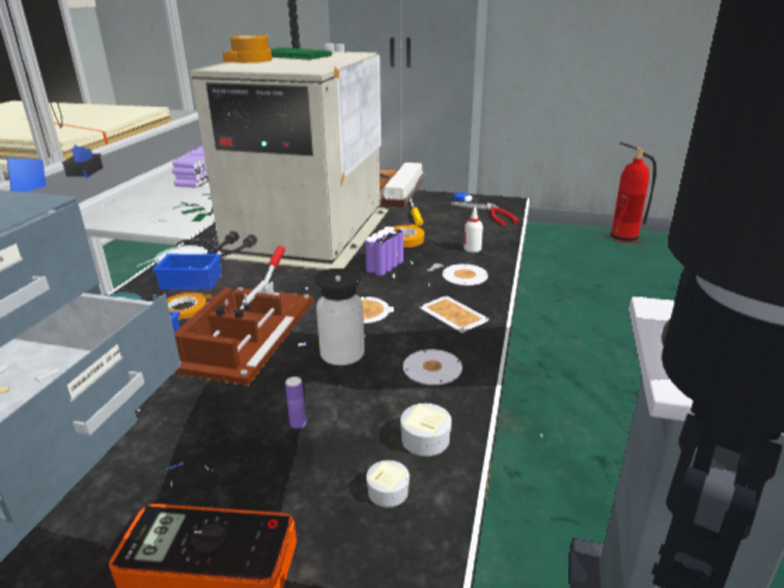

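The top view shows these, in 784-px coordinates:
- **Cell:** (230,257).
- **Glue bottle:** (583,335).
- **Tin candidates:** (235,353) is larger and (182,341) is smaller.
- **Pack:** (508,245).
- **Plates:** cell (325,341), glue (505,339), tin (402,257), pack (418,342).
- **Bystanders:** pump (325,255). The tape is the orange roll at (584,250), with a look-alike at (363,95).

I choose the tin at (235,353) and will check it in the close crops.

```bash
cat > h.py <<'E'
from workcell import *
import cv2,numpy as np
def ray(s,uv):
    u,v=uv;K=s["mtx"];d=np.array([(u-K[0,2])/K[0,0],-(v-K[1,2])/K[1,1],-1]);return s["pose"][:3,:3]@d,s["pose"][:3,3]
def at(s,uv,z):
    d,o=ray(s,uv);return o+d*(z-o[2])/d[2]
def proj(s,p):
    c=s["pose"][:3,:3].T@(np.asarray(p)-s["pose"][:3,3]);K=s["mtx"];return np.array([K[0,2]+K[0,0]*c[0]/-c[2],K[1,2]-K[1,1]*c[1]/-c[2]])
def crop(s,name,x0,y0,w,h,k):
    cv2.imwrite(f"pics/{name}.png",cv2.resize(s["image"][y0:y0+h,x0:x0+w,::-1],None,fx=k,fy=k,interpolation=cv2.INTER_CUBIC))
E
python3 - <<'E'
from h import *
s=snapshot("top")
crop(s,"c1",115,150,160,120,5);crop(s,"c2",275,150,160,120,5)
for n,uv in dict(pc=(325,341),pg=(505,339),pt=(402,257),pp=(418,342)).items(): print(n,at(s,np.array(uv)/1.4,.004))
E
```

```text
pc [0.46397544 0.15382008 0.004     ]
pg [ 0.4620887  -0.17295093  0.004     ]
pt [0.61691731 0.01105032 0.004     ]
pp [ 0.45931385 -0.01485865  0.004     ]
```

View pics/c1.png

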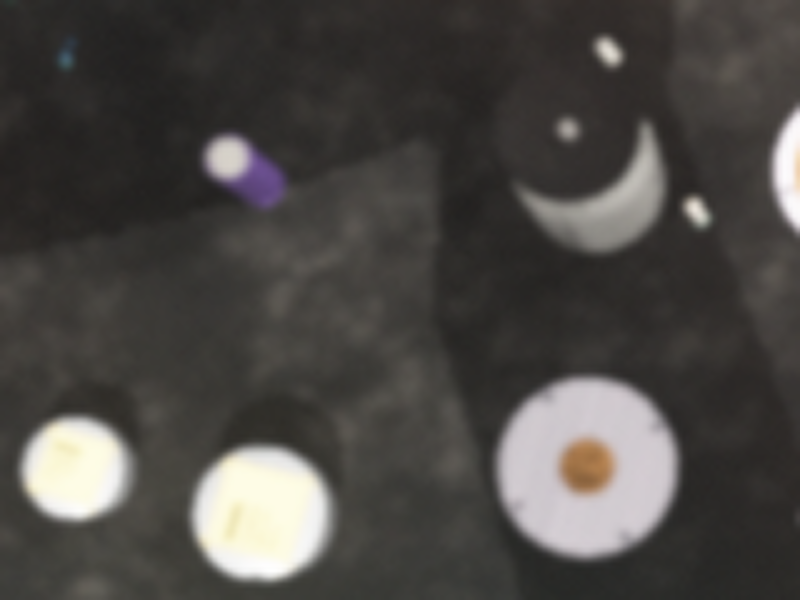

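View pics/c2.png

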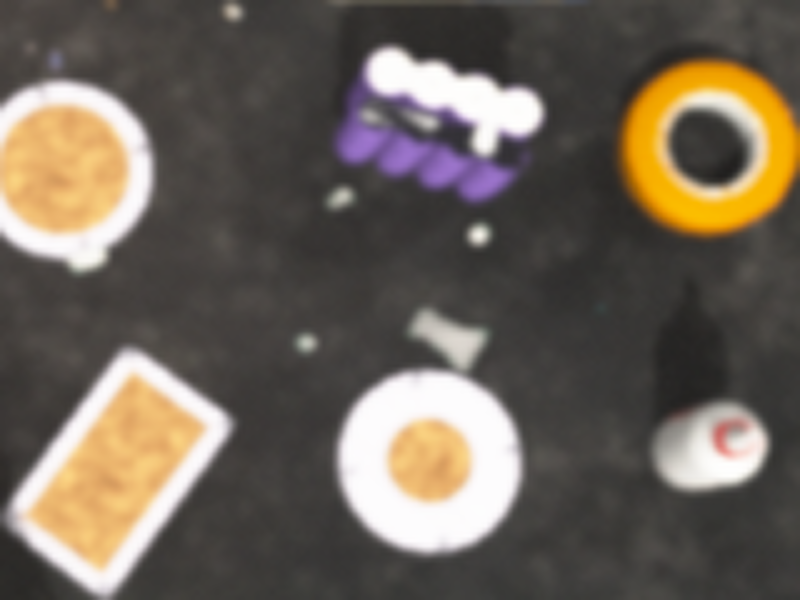

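The crops confirm the look-alike choice. In crop c1 the tin lid at (260,512) is about 139 px wide, against about 112 px at (75,468), so the left-hand one is the decoy. The cell top is at (228,157). In c2 the white pack caps run from (390,72) to (520,112), and the glue tip is at (738,437).

```bash
cat > m.py <<'E'
from h import *
s=snapshot("top");q=snapshot("side")
c=lambda x0,x,y:(x0+(x+.5)/5-.5,150+(y+.5)/5-.5)
P=dict(cell=at(s,c(115,228,157),.07),tin=at(s,c(115,259,512),.035),glue_tip=at(s,c(275,738,437),.096),glue_base=at(s,c(275,690,451),0),
pl_cell=at(s,c(115,588,466),.004),pl_tin=at(s,c(275,63,169),.004),pl_glue=at(s,c(275,430,461),.004),pump=at(s,c(115,568,129),.136),tape=at(s,c(275,710,147),.01))
corn=[at(s,c(275,*p),.004) for p in((131,349),(234,425),(108,596),(8,515))]
P['pl_pack']=np.mean(corn,0)
a=corn[0]-corn[3];b=corn[1]-corn[2];print("packplate long",np.linalg.norm(a),np.linalg.norm(b),"ang",[np.degrees(np.arctan2(v[1],v[0])) for v in(a,b)],"short",np.linalg.norm(corn[0]-corn[1]),np.linalg.norm(corn[2]-corn[3]))
w=[at(s,c(275,*p),.07) for p in((390,72),(433,85),(476,98),(521,112))]
r=w[3]-w[0];L=np.linalg.norm(r);r/=L;n=np.array([r[1],-r[0],0]);n*=-np.sign(n[0])
P['pack']=np.mean(w,0)+n*.0107
print("packrow len",L,"dir",np.degrees(np.arctan2(r[1],r[0])))
for k,v in P.items():print(k,v.round(4),"r",np.hypot(*v[:2]).round(3))
E
python3 - <<'E'
from m import *
im=q["image"][:,:,::-1].copy();k=4
def dr(im,s,pts,col,k,x0,y0):
    p=np.array([(proj(s,x)+.5)*k-.5-np.array([x0,y0])*k for x in pts]);cv2.polylines(im,[p.round().astype(int)],True,col,1,cv2.LINE_AA)
def circ(cn,R,z):return [(cn[0]+R*np.cos(t),cn[1]+R*np.sin(t),z) for t in np.linspace(0,6.28,40)]
def box(cn,a,hx,hy,z):
    ca,sa=np.cos(a),np.sin(a);return [(cn[0]+ca*x-sa*y,cn[1]+sa*x+ca*y,z) for x,y in((hx,hy),(hx,-hy),(-hx,-hy),(-hx,hy))]
ang=np.arctan2(r[1],r[0])-np.pi/2;pa=np.arctan2(a[1],a[0])-np.pi/2
def ov(s,name,x0,y0,w,h,k):
    im=cv2.resize(s["image"][y0:y0+h,x0:x0+w,::-1],None,fx=k,fy=k,interpolation=cv2.INTER_CUBIC)
    for z in(0,.07):
        dr(im,s,circ(P['cell'],.0105,z),(0,255,0),k,x0,y0);dr(im,s,box(P['pack'],ang,.0215,.0435,z),(0,255,0),k,x0,y0)
    dr(im,s,circ(P['tin'],.0305,0),(0,255,0),k,x0,y0);dr(im,s,circ(P['tin'],.032,.035),(0,0,255),k,x0,y0)
    for g,cl in(('glue_tip',(0,255,0)),('glue_base',(0,0,255))):
        for z in(0,.06):dr(im,s,circ(P[g],.019,z),cl,k,x0,y0)
    for g,R in(('pl_cell',.0145),('pl_glue',.023),('pl_tin',.036)):
        dr(im,s,circ(P[g],R,.004),(0,0,255),k,x0,y0);dr(im,s,circ(P[g],.045,.004),(255,0,0),k,x0,y0)
    dr(im,s,box(P['pl_pack'],pa,.033,.055,.004),(255,0,0),k,x0,y0);dr(im,s,box(P['pl_pack'],pa,.0255,.0475,.004),(0,0,255),k,x0,y0)
    cv2.imwrite(f"pics/{name}.png",im)
ov(s,"ov1",115,150,320,120,2.5);ov(q,"ov2",190,140,170,200,3)
import numpy
a1=cv2.imread("pics/ov1.png");a2=cv2.imread("pics/ov2.png");print(a1.shape,a2.shape)
E
```

```text
packplate long 0.105536746465024 0.10795072731258828 ang [np.float64(-37.577023012048215), np.float64(-37.80274695017592)] short 0.06517138843615296 0.06479769740179879
packrow len 0.0666886880745864 dir -108.46275874275557
cell [0.6149 0.3219 0.07  ] r 0.694
tin [0.4439 0.3125 0.035 ] r 0.543
glue_tip [ 0.4656 -0.2994  0.096 ] r 0.554
glue_base [ 0.4661 -0.3065  0.    ] r 0.558
pl_cell [0.4659 0.1537 0.004 ] r 0.491
pl_tin [0.6174 0.0109 0.004 ] r 0.617
pl_glue [ 0.463  -0.1727  0.004 ] r 0.494
pump [0.611  0.1488 0.136 ] r 0.629
tape [ 0.6221 -0.3231  0.01  ] r 0.701
pl_pack [ 0.4607 -0.0152  0.004 ] r 0.461
pack [ 0.6289 -0.1767  0.07  ] r 0.653
(300, 800, 3) (600, 510, 3)
```

View pics/ov1.png

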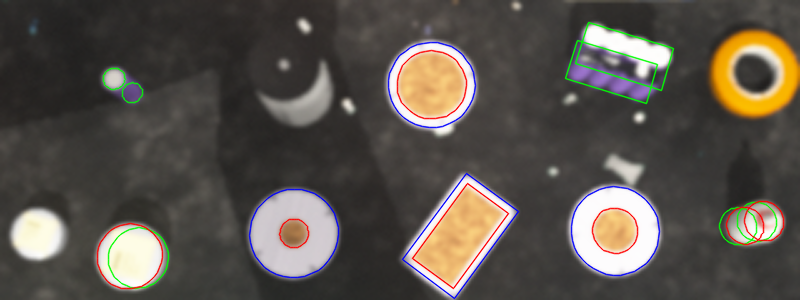

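View pics/ov2.png

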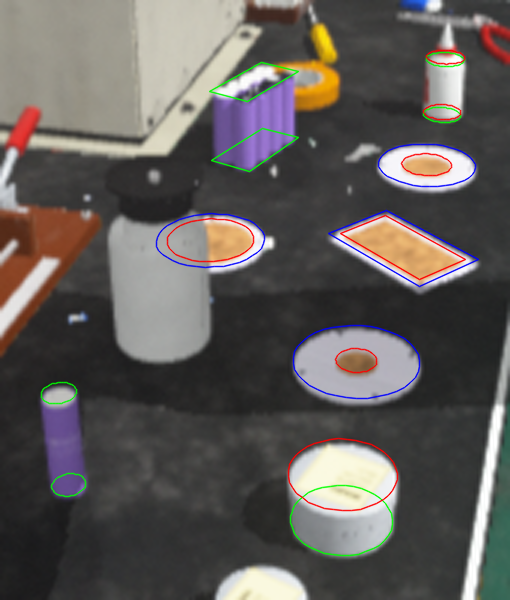

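The projected outlines fit both views. Every plate matches its size and inlay, and the tin, cell, pack and glue outlines sit on the objects at plausible heights. First I move above the cell at (0.615, 0.322).

drive_tool(plan=[-1,0.038,-0.031,0,0,-1,0.038,-0.031,0,0,-1,0.038,-0.031,0,0,-1,0.038,-0.031,0,0,-1,0.038,-0.031,0,0,-1,0.038,-0.031,0,0,-1,0.038,-0.031,0,0,-1,0.038,-0.031,0,0,-1,0.038,-0.031,0,0,-1,0.038,-0.031,0,0,-1,0,0,0,0,-1,0,0,0,0], force=40)

```text
clock: 1.75
position: [0.6144, 0.3227, 0.2309]
orientation: [180.0, 0.0, -20.4]
wrist_force: [-0.9, 0.2, -0.4]
finger_gap: 0.0853
```

drive_tool(plan=[-1,0,0,-0.04,0,-1,0,0,-0.04,0,-1,0,0,-0.04,0,-1,0,0,-0.04,0,-1,0,0,-0.03,0,-1,0,0,-0.023,0,-1,0,0,0,0,-1,0,0,0,0,1,0,0,0,0,1,0,0,0,0,1,0,0,0,0,1,0,0,0,0])

```text
clock: 3.25
position: [0.6147, 0.3229, 0.0188]
orientation: [-180.0, -0.0, -20.3]
wrist_force: [-1.6, -0.4, 3.0]
finger_gap: 0.0202
```

drive_tool(plan=[1,0,0,0,0,1,0,0,0,0,1,0,0,0,0,1,0,0,0,0])

```text
clock: 3.75
position: [0.6147, 0.3229, 0.0187]
orientation: [-180.0, -0.0, -20.3]
wrist_force: [-1.3, -1.0, 5.6]
finger_gap: 0.0205
```

drive_tool(plan=[1,0,0,0.02,0,1,0,0,0.04,0,1,0,0,0.04,0,1,-0.02,-0.022,0,0,1,-0.033,-0.038,0,0,1,-0.033,-0.038,0,0,1,-0.033,-0.038,0,0,1,-0.02,-0.022,0,0,1,-0.01,-0.0112,0,0,1,0,0,0,0,1,0,0,0,0])

```text
clock: 5.12
position: [0.4665, 0.1547, 0.1187]
orientation: [-180.0, -0.0, -20.3]
wrist_force: [0.0, 0.1, -0.4]
finger_gap: 0.0202
```

drive_tool(plan=[1,-0.0007,-0.001,-0.03,0,1,0,0,-0.03,0,1,0,0,-0.02,0,1,0,0,-0.01,0,1,0,0,-0.003,0,1,0,0,0,0,1,0,0,0,0])

```text
clock: 6.0
position: [0.4653, 0.1531, 0.026]
orientation: [-179.9, -0.0, -20.3]
wrist_force: [-0.7, 0.2, 0.7]
finger_gap: 0.0203
```

```bash
python3 - <<'E'
from h import *
q=snapshot("side");s=snapshot("top")
crop(q,"v1",240,170,130,120,4);crop(s,"v2",150,160,130,120,3)
a=cv2.imread("pics/v1.png");b=cv2.imread("pics/v2.png");b=cv2.copyMakeBorder(b,0,a.shape[0]-b.shape[0],0,0,cv2.BORDER_CONSTANT)
cv2.imwrite("pics/v.png",cv2.resize(np.hstack([a,b]),None,fx=.87,fy=.87));print(a.shape,b.shape,observe()["position"],observe()["wrist_force"])
E
```

```text
(480, 520, 3) (480, 390, 3) [0.46516011 0.15302287 0.02593524] [-0.06067166 -0.56447053 -1.90073739]
```

View pics/v.png

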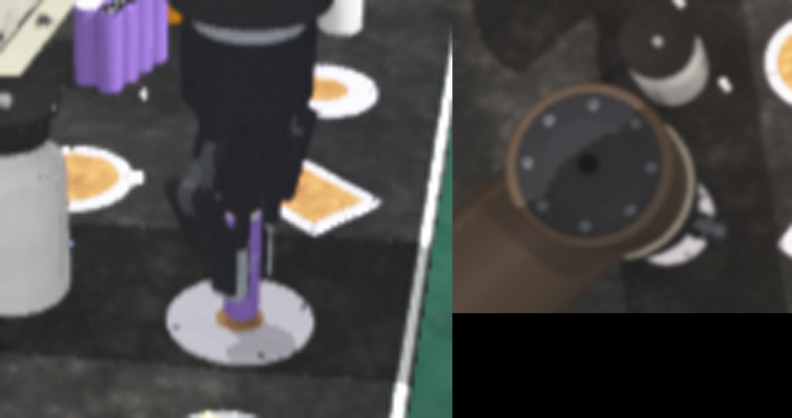

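The side view shows the held cell over the inlay, with the plate centre at about (240,320) and the cell at x≈240. I lower it and release.

drive_tool(plan=[1,0.0005,0.0006,-0.0015,0,1,0,0,-0.0015,0,1,0,0,0,0,0.3,0,0,0,0,0,0,0,0,0,-0.5,0,0,0,0,-1,0,0,0,0,-1,0,0,0,0,-1,0,0,0,0])

```text
clock: 7.22
position: [0.4653, 0.1533, 0.0223]
orientation: [180.0, -0.0, -20.3]
wrist_force: [-0.3, 0.1, -0.1]
finger_gap: 0.0853
```

drive_tool(plan=[-1,0,0,0.03,0,-1,0,0,0.05,0,-1,0,0,0.05,0,-1,0,-0.02,0.05,0,-1,0,-0.055,0,0,-1,0,-0.055,0,0,-1,0,-0.055,0,0,-1,0,-0.055,0,0,-1,0,-0.055,0,0,-1,0,-0.055,0,0,-1,0,-0.055,0,0,-1,0,-0.03,0,0])

```text
clock: 8.72
position: [0.4647, -0.284, 0.202]
orientation: [180.0, 0.0, -20.4]
wrist_force: [0.9, 0.3, -0.0]
finger_gap: 0.0853
```

drive_tool(plan=[-1,0,-0.02,0,0,-1,0,0,0,0,-1,0,0,0,0])

```text
clock: 9.1
position: [0.4651, -0.3013, 0.2021]
orientation: [-180.0, 0.0, -20.3]
wrist_force: [-0.2, -0.3, -0.1]
finger_gap: 0.0851
```

```bash
python3 - <<'E'
from h import *
q=snapshot("side");s=snapshot("top")
crop(q,"w1",230,110,180,200,3);crop(s,"w2",360,200,80,80,3)
a=cv2.imread("pics/w1.png");b=cv2.imread("pics/w2.png");b=cv2.copyMakeBorder(b,0,a.shape[0]-b.shape[0],0,0,cv2.BORDER_CONSTANT)
cv2.imwrite("pics/w.png",np.hstack([a,b]))
E
```

```text
(no output)
```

View pics/w.png

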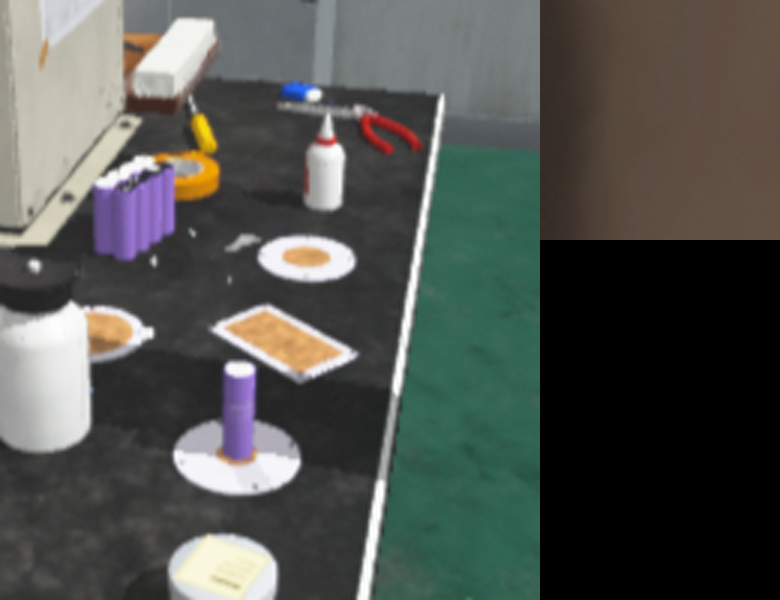

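The cell stands centred on its inlay, with its base at (238,458) and the plate centre at (237,456). Next is the glue bottle.

drive_tool(plan=[-1,0.001,-0.002,-0.04,0,-1,0,0,-0.04,0,-1,0,0,-0.04,0,-1,0,0,-0.03,0,-1,0,0,-0.01,0,-1,0,0,0,0,-0.5,0,0,0,0,0,0,0,0,0,1,0,0,0,0,1,0,0,0,0,1,0,0,0,0,1,0,0,0,0], force=30)

```text
clock: 10.7
position: [0.4666, -0.3038, 0.0428]
orientation: [180.0, -0.0, -20.3]
wrist_force: [-1.1, 0.5, 5.9]
finger_gap: 0.0375
```

drive_tool(plan=[1,0,0,0.02,0,1,0,0,0.03,0,1,0,0,0.03,0,1,-0.001,0.02,0,0,1,-0.001,0.035,0,0,1,-0.001,0.035,0,0,1,0,0.025,0,0,1,0,0.0155,0,0,1,0,0,0,0,1,0,0,0,0])

```text
clock: 11.95
position: [0.4633, -0.1735, 0.1222]
orientation: [180.0, 0.0, -20.3]
wrist_force: [0.1, 0.3, 0.4]
finger_gap: 0.0369
```

drive_tool(plan=[1,0,0,-0.03,0,1,0,0,-0.02,0,1,0,0,-0.015,0,1,0,0,-0.007,0,1,0,0,0,0,1,0,0,0,0])

```text
clock: 12.7
position: [0.4637, -0.1734, 0.0508]
orientation: [-180.0, -0.0, -20.3]
wrist_force: [0.3, -0.1, -0.2]
finger_gap: 0.0369
```

```bash
python3 - <<'E'
from h import *
q=snapshot("side");crop(q,"x1",280,130,130,90,6);o=observe();print(o["position"],o["wrist_force"],(proj(q,(.463,-.1727,.004))-[280,130])*6)
E
```

```text
[ 0.46377373 -0.17329807  0.05089108] [-0.43376024  0.60295191 -0.30218982] [310.38643742 386.01813465]
```

View pics/x1.png

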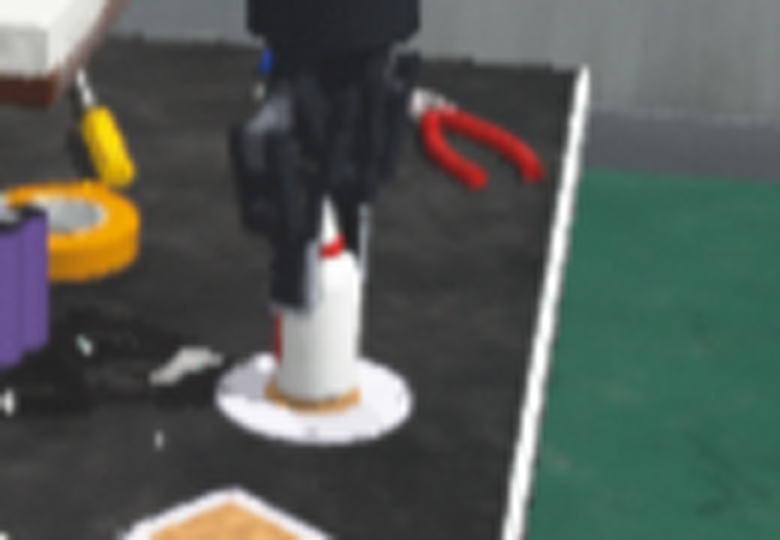

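The bottle hovers centred: its body spans x 275–358 and the plate 215–412. I lower and release it, then travel to the tin.

drive_tool(plan=[1,0,0.0005,-0.002,0,1,0,0,-0.002,0,1,0,0,0,0,0.3,0,0,0,0,0,0,0,0,0,-0.5,0,0,0,0,-1,0,0,0,0,-1,0,0,0,0,-1,0,0,0.03,0,-1,0,0,0.05,0,-1,0,0,0.05,0,-1,0,0,0.03,0])

```text
clock: 14.25
position: [0.464, -0.1728, 0.209]
orientation: [-179.9, -0.2, -20.3]
wrist_force: [0.6, -0.1, -0.2]
finger_gap: 0.0853
```

drive_tool(plan=[-1,-0.002,0.03,0,-0.14,-1,-0.002,0.05,0,-0.14,-1,-0.002,0.05,0,-0.14,-1,-0.002,0.05,0,-0.14,-1,-0.002,0.05,0,-0.14,-1,-0.002,0.05,0,-0.14,-1,-0.002,0.05,0,-0.14,-1,-0.002,0.05,0,-0.14,-1,-0.002,0.05,0,-0.14,-1,-0.002,0.05,0,-0.14,-1,0,0.005,0,-0.138,-1,0,0,0,0])

```text
clock: 15.75
position: [0.4429, 0.3128, 0.2058]
orientation: [180.0, -0.1, -108.3]
wrist_force: [0.0, 0.0, -0.2]
finger_gap: 0.0851
```

drive_tool(plan=[-1,0,0,0,0,-1,0,0,0,0])

```text
clock: 16.0
position: [0.4434, 0.3116, 0.2065]
orientation: [-180.0, 0.0, -108.4]
wrist_force: [-0.0, 0.5, -0.0]
finger_gap: 0.0856
```

drive_tool(plan=[-1,0.0005,0.0008,-0.05,0,-1,0,0,-0.05,0,-1,0,0,-0.045,0,-1,0,0,-0.03,0,-1,0,0,-0.015,0,-1,0,0,-0.01,0,-1,0,0,0,0,-0.6,0,0,0,0,-0.2,0,0,0,0,1,0,0,0,0,1,0,0,0,0,1,0,0,0,0], force=40)

```text
clock: 17.5
position: [0.4443, 0.3138, 0.0077]
orientation: [-180.0, 0.1, -108.4]
wrist_force: [-1.0, -1.9, 5.4]
finger_gap: 0.0621
```

drive_tool(plan=[1,0,0,0.01,0,1,0,0,0.02,0,1,0,0,0.03,0,1,0,0,0.04,0,1,0,0,0.05,0,1,0,0,0.04,0,1,0,0,0.02,0,1,0,0,0,0,1,0,0,0,0])

```text
clock: 18.62
position: [0.4432, 0.3127, 0.2156]
orientation: [180.0, -0.0, -108.5]
wrist_force: [-0.0, 0.4, -1.7]
finger_gap: 0.062
```

```bash
python3 - <<'E'
from h import *
q=snapshot("side");crop(q,"y1",210,40,180,270,2);o=observe();print(o["position"],o["wrist_force"],o["finger_gap"])
E
```

```text
[0.44317777 0.31254397 0.21525977] [ 0.89713663 -1.095899   -2.38976053] 0.06223645564710662
```

View pics/y1.png

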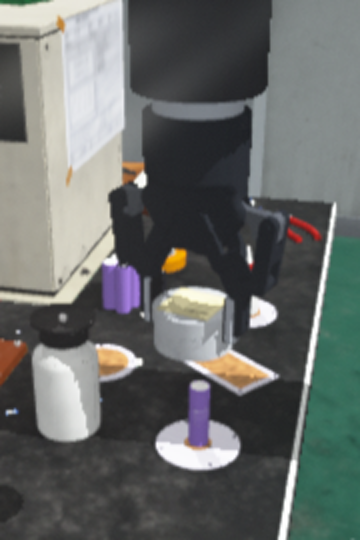

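The tin is held level and clear of everything. I carry it to its plate.

drive_tool(plan=[1,0.012,-0.02,0,0,1,0.022,-0.038,0,0,1,0.022,-0.038,0,0,1,0.022,-0.038,0,0,1,0.022,-0.038,0,0,1,0.022,-0.038,0,0,1,0.022,-0.038,0,0,1,0.018,-0.033,0,0,1,0.0122,-0.02,0,0,1,0,0,0,0,1,0,0,0,0])

```text
clock: 20.05
position: [0.6174, 0.0122, 0.2151]
orientation: [179.9, -0.1, -108.5]
wrist_force: [0.5, 0.8, -1.7]
finger_gap: 0.0626
```

Lower to about 3 mm above the plate (final TCP z ≈ 0.0117).

drive_tool(plan=[1,0,-0.0005,-0.04,0,1,0,0,-0.05,0,1,0,0,-0.05,0,1,0,0,-0.03,0,1,0,0,-0.02,0,1,0,0,-0.01,0,1,0,0,0,0,1,0,0,0,0])

```text
clock: 21.05
position: [0.6187, 0.0121, 0.0174]
orientation: [-179.9, 0.0, -108.4]
wrist_force: [0.6, 0.2, -1.7]
finger_gap: 0.0624
```

```bash
python3 - <<'E'
from h import *
q=snapshot("side");crop(q,"z1",190,110,130,100,6);o=observe();print(o["position"],o["wrist_force"],(proj(q,(.6174,.0109,.004))-[190,110])*6)
E
```

```text
[0.61870223 0.01197866 0.01742237] [ 0.12507613  0.6632911  -0.50640258] [417.93849323 656.1430618 ]
```

View pics/z1.png

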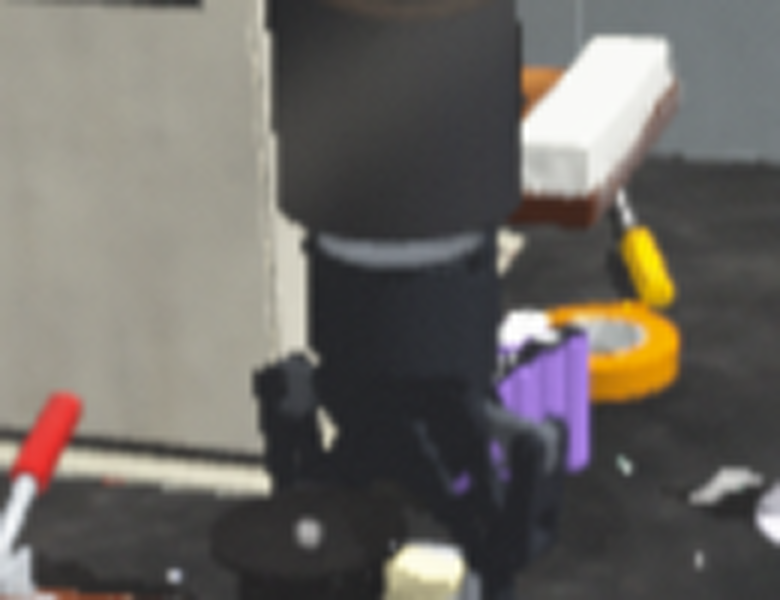

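That crop cut off the plate, and the pump hides much of it anyway. I go by reckoning and check after release.

drive_tool(plan=[1,-0.001,-0.0004,-0.003,0,1,0,0,-0.0015,0,1,0,0,-0.0012,0,1,0,0,0,0,1,0,0,0,0])

```text
clock: 21.72
position: [0.617, 0.0111, 0.0117]
orientation: [-180.0, 0.0, -108.4]
wrist_force: [-4.1, 0.7, 9.0]
finger_gap: 0.0623
```

drive_tool(plan=[0.3,0,0,0.0005,0,0,0,0,0,0,-0.5,0,0,0,0,-1,0,0,0,0,-1,0,0,0,0,-1,0,0,0,0,-1,0,0,0.03,0,-1,0,0,0.05,0,-1,0,0,0.05,0,-1,0,0,0.05,0,-1,0,0,0,0])

```text
clock: 23.1
position: [0.6195, 0.0117, 0.1961]
orientation: [-179.6, 0.2, -108.4]
wrist_force: [-0.2, 0.1, -0.3]
finger_gap: 0.0853
```

drive_tool(plan=[-1,0,0.04,0,0,-1,0,0.05,0,0,-1,0,0.05,0,0,-1,0,0.05,0,0,-1,-0.03,0.05,0,0,-1,-0.03,0.05,0,0,-1,-0.03,0.05,0,0,-1,0,0,0,0,-1,0,0,0,0])

```text
clock: 24.22
position: [0.5266, 0.3512, 0.1904]
orientation: [180.0, -0.1, -108.4]
wrist_force: [0.8, 0.5, 0.2]
finger_gap: 0.0855
```

```bash
python3 - <<'E'
from h import *
s=snapshot("top");crop(s,"t2",190,150,200,120,4);o=observe();print(o["position"],o["wrist_force"])
for p in((.6174,.0109,.039),(.6174,.0109,.004),(.4659,.1537,.074),(.463,-.1727,.1)):print((proj(s,p)+.5-[190,150])*4-.5)
E
```

```text
[0.52702251 0.35062357 0.19052735] [-0.78005218 -0.33180694  0.22062245]
[391.502931   123.71376998]
[390.2887306  135.05054069]
[158.09277621 364.75073697]
[715.10396553 357.01467201]
```

View pics/t2.png

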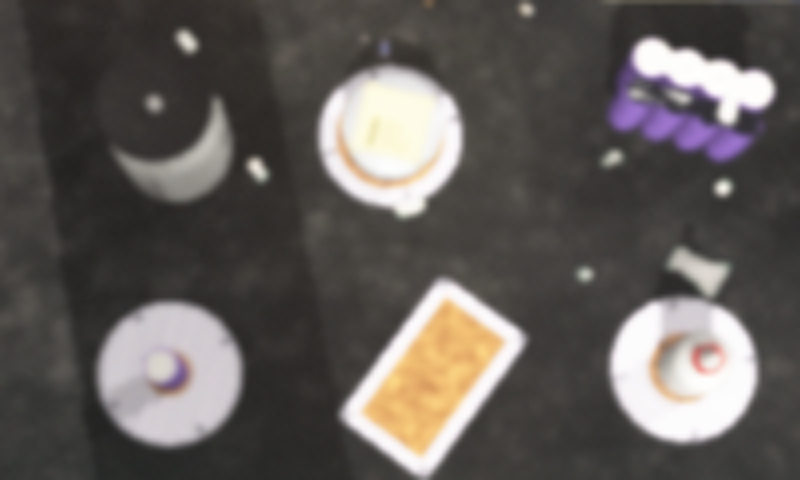

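After release the top view shows the cell top at (160,366) against an expected (158,365), and the tin lid at (391,121) against (391,124). The red ring on the glue bottle at (708,357) fits a centred bottle with the ring about 70 mm up. The pump and tape have not moved. Next is the pack.

drive_tool(plan=[-1,0.006,-0.027,0.02,0,-1,0.01,-0.05,0,0,-1,0.01,-0.05,0,0,-1,0.01,-0.05,0,0,-1,0.01,-0.05,0,0,-1,0.01,-0.05,0,0,-1,0.01,-0.05,0,0,-1,0.01,-0.05,0,0,-1,0.01,-0.05,0,0,-1,0.01,-0.05,0,0,-1,0.006,-0.05,0,0,-1,0,0,0,0], force=80)

```text
clock: 25.78
position: [0.6279, -0.1814, 0.2115]
orientation: [-180.0, -0.0, -108.8]
wrist_force: [-0.4, 0.3, 0.6]
finger_gap: 0.0855
```

drive_tool(plan=[-1,0,0,0,0,-1,0,0,0,0])

```text
clock: 26.02
position: [0.6287, -0.1757, 0.2116]
orientation: [-180.0, 0.0, -108.4]
wrist_force: [0.1, -0.2, 0.4]
finger_gap: 0.0856
```

drive_tool(plan=[-1,0,-0.001,-0.04,0,-1,0,0,-0.04,0,-1,0,0,-0.04,0,-1,0,0,-0.04,0,-1,0,0,-0.02,0,-1,0,0,-0.013,0,-1,0,0,0,0,-0.5,0,0,0,0,0,0,0,0,0,1,0,0,0,0,1,0,0,0,0,1,0,0,0,0])

```text
clock: 27.52
position: [0.6294, -0.1768, 0.0193]
orientation: [-179.9, 0.0, -108.4]
wrist_force: [-1.9, 1.1, 6.6]
finger_gap: 0.0418
```

drive_tool(plan=[1,0,0,0,0,1,0,0,0,0,1,0,0,0,0])

```text
clock: 27.9
position: [0.6294, -0.1768, 0.0193]
orientation: [-179.9, 0.0, -108.4]
wrist_force: [-2.2, 1.3, 7.0]
finger_gap: 0.0423
```

drive_tool(plan=[1,0,0,0.01,0,1,0,0,0.03,0,1,0,0,0.05,0,1,0,0,0.05,0,1,0,0,0.02,0,1,0,0,0,0,1,0,0,0,0])

```text
clock: 28.78
position: [0.6278, -0.1765, 0.1763]
orientation: [179.8, -0.0, -108.5]
wrist_force: [-0.6, 0.2, -5.7]
finger_gap: 0.0425
```

drive_tool(plan=[1,-0.012,0.011,0,0.1,1,-0.019,0.018,0,0.14,1,-0.019,0.018,0,0.14,1,-0.019,0.018,0,0.14,1,-0.019,0.018,0,0.14,1,-0.019,0.018,0,0.14,1,-0.019,0.018,0,0.14,1,-0.019,0.018,0,0.14,1,-0.014,0.015,0,0.1,1,-0.009,0.009,0,0.056,1,0,0,0,0,1,0,0,0,0])

```text
clock: 30.28
position: [0.4613, -0.0159, 0.1778]
orientation: [180.0, 0.0, -37.7]
wrist_force: [0.1, -0.7, -6.1]
finger_gap: 0.042
```

drive_tool(plan=[1,-0.0005,0.0006,-0.03,0,1,0,0,-0.04,0,1,0,0,-0.04,0,1,0,0,-0.025,0,1,0,0,-0.01,0,1,0,0,-0.004,0,1,0,0,0,0,1,0,0,0,0])

```text
clock: 31.28
position: [0.4612, -0.0149, 0.03]
orientation: [-179.9, -0.1, -37.6]
wrist_force: [-0.3, -0.6, -5.7]
finger_gap: 0.0422
```

```bash
python3 - <<'E'
from h import *
q=snapshot("side");x0,y0,k=270,160,6
im=cv2.resize(q["image"][y0:y0+90,x0:x0+120,::-1],None,fx=k,fy=k,interpolation=cv2.INTER_CUBIC)
t=np.radians(-127.7)
for hx,hy,z,c in((.033,.055,.004,(255,0,0)),(.0215,.0435,.0085,(0,255,0))):
    P=[(.4607+np.cos(t)*x-np.sin(t)*y,-.0152+np.sin(t)*x+np.cos(t)*y,z) for x,y in((hx,hy),(hx,-hy),(-hx,-hy),(-hx,hy))]
    cv2.polylines(im,[np.array([(proj(q,p)+.5-[x0,y0])*k-.5 for p in P]).round().astype(int)],True,c,1)
cv2.imwrite("pics/p1.png",im);o=observe();print(o["position"],o["orientation"],o["wrist_force"])
E
```

```text
[ 0.46115796 -0.0149293   0.02995263] [-1.79912583e+02 -5.65723792e-02 -3.76237207e+01] [ 0.50978364  0.08952691 -5.28349302]
```

View pics/p1.png

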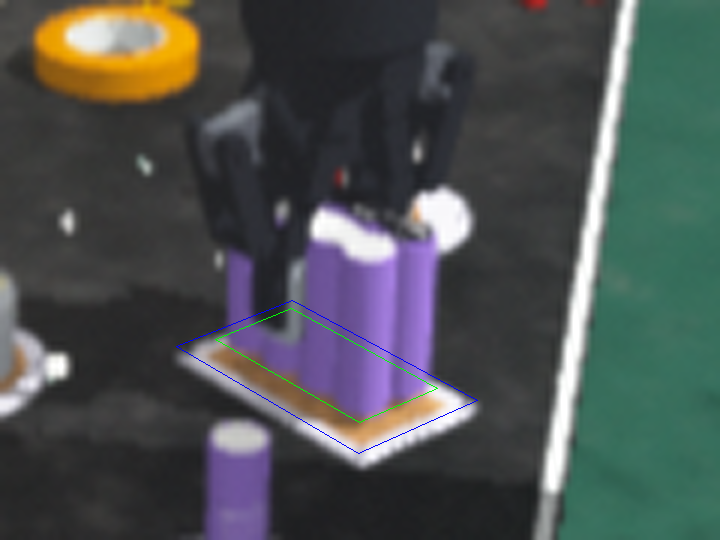

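The pack hovers level with its cork margins roughly even, but my plate outline lies about 2 px off at the near corner. I refine the plate pose by fitting rectangles to the saved unobstructed top image.

```bash
python3 - <<'E'
from h import *
s=snapshot("top");I=cv2.imread("pics/top0.png")
J=I[295:390,375:465].astype(int)
hsv=cv2.cvtColor(J.astype(np.uint8),cv2.COLOR_BGR2HSV)
for nm,m in (("plate",J.max(2)>140),("cork",(hsv[...,1]>75)&(hsv[...,2]>120))):
    n,l,st,c=cv2.connectedComponentsWithStats(m.astype(np.uint8));i=1+st[1:,4].argmax()
    pts=np.argwhere(l==i)[:,::-1]+[375,295]
    w=np.array([at(s,(p+.5)/1.4-.5,.004)[:2] for p in pts])*1000
    r=cv2.minAreaRect(w.astype(np.float32));C=np.cov(w.T);e,v=np.linalg.eigh(C);a=v[:,1]
    print(nm,"mean",w.mean(0),"rect",r,"pcaang",np.degrees(np.arctan2(a[1],a[0])),"sz",np.sqrt(12*e))
q=snapshot("side")
# cell plate / others as a bias check, same method with the cell plate
J=I[300:385,285:365];m=J.max(2)>125
n,l,st,c=cv2.connectedComponentsWithStats(m.astype(np.uint8));i=1+st[1:,4].argmax();p=c[i]+[285,300];print("cellplate",at(s,(p+.5)/1.4-.5,.004),st[i])
E
```

```text
plate mean [460.53124735 -13.63312065] rect ((460.83831787109375, -13.242355346679688), (71.0975112915039, 114.62092590332031), 52.318302154541016) pcaang 143.5425033840612 sz [ 69.69293013 112.8368276 ]
cork mean [460.46707115 -13.05165655] rect ((460.7413024902344, -13.194339752197266), (46.53840637207031, 90.70735168457031), 52.48468017578125) pcaang 142.28474897179868 sz [46.47432661 90.39173124]
cellplate [0.46535373 0.1542932  0.004     ] [  15   16   51   50 1968]
```

Both fits put the plate centre at (0.4606, −0.0132) with the long axis at 142.3°. I shift +1.6 mm in y and lower the pack.

drive_tool(plan=[1,-0.0006,0.0017,-0.003,0,1,0,0,-0.002,0,1,0,0,0,0,1,0,0,0,0])

```text
clock: 31.92
position: [0.4599, -0.0135, 0.0241]
orientation: [180.0, 0.0, -37.6]
wrist_force: [1.3, -0.3, -5.4]
finger_gap: 0.0418
```

```bash
python3 - <<'E'
from h import *
q=snapshot("side");x0,y0,k=270,160,6
im=cv2.resize(q["image"][y0:y0+90,x0:x0+120,::-1],None,fx=k,fy=k,interpolation=cv2.INTER_CUBIC)
t=np.radians(-127.7)
for hx,hy,z,c in((.033,.055,.004,(255,0,0)),(.0215,.0435,.004,(0,255,0))):
    P=[(.4606+np.cos(t)*x-np.sin(t)*y,-.0132+np.sin(t)*x+np.cos(t)*y,z) for x,y in((hx,hy),(hx,-hy),(-hx,-hy),(-hx,hy))]
    cv2.polylines(im,[np.array([(proj(q,p)+.5-[x0,y0])*k-.5 for p in P]).round().astype(int)],True,c,1)
cv2.imwrite("pics/p2.png",im);o=observe();print(o["position"],o["orientation"],o["wrist_force"])
E
```

```text
[ 0.45993969 -0.01346258  0.02408159] [ 1.79996860e+02 -5.42854827e-05 -3.76302425e+01] [-0.2288449   1.00858019 -5.76401642]
```

View pics/p2.png

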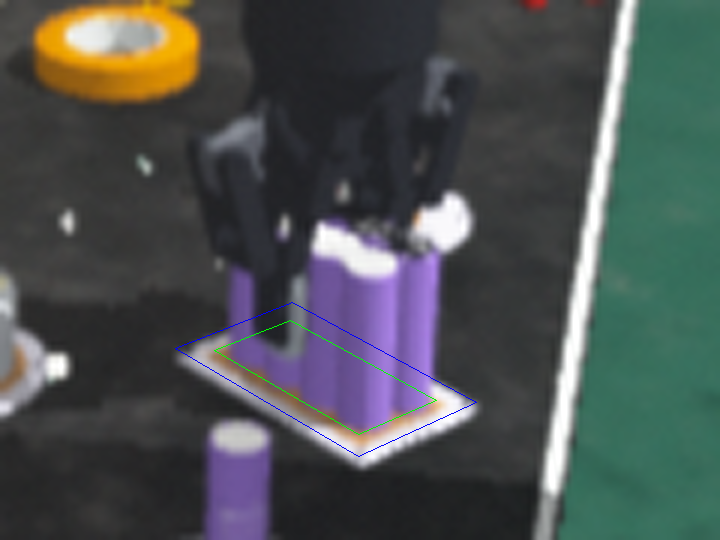

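The cork strip on both visible sides is even at about 8 px, so the pack is square. I set it down, release and back off.

drive_tool(plan=[1,0.0005,0.0002,-0.001,0,1,0,0,0,0,1,0,0,0,0,0.3,0,0,0,0,0,0,0,0,0,-0.5,0,0,0,0,-1,0,0,0,0,-1,0,0,0,0,-1,0,0,0.03,0,-1,0,0,0.05,0,-1,0,0,0.05,0,-1,0,0,0.04,0])

```text
clock: 33.48
position: [0.4607, -0.0132, 0.1954]
orientation: [-179.9, -0.1, -37.6]
wrist_force: [2.1, -0.1, -0.5]
finger_gap: 0.0855
```

drive_tool(plan=[-1,0,0.04,0,0,-1,0,0.05,0,0,-1,0,0.05,0,0,-1,0,0.05,0,0,-1,0,0.05,0,0,-1,0,0.05,0,0,-1,0,0.05,0,0,-1,0,0.05,0,0,-1,0,0,0,0,-1,0,0,0,0])

```text
clock: 34.72
position: [0.46, 0.3765, 0.1926]
orientation: [179.9, 0.0, -37.6]
wrist_force: [-0.2, -1.0, -0.2]
finger_gap: 0.0856
```

```bash
python3 - <<'E'
from h import *
s=snapshot("top");k=4;x0,y0=190,155
im=cv2.resize(s["image"][y0:y0+125,x0:x0+200,::-1],None,fx=k,fy=k,interpolation=cv2.INTER_CUBIC)
t=np.radians(-127.7)
P=[(.4606+np.cos(t)*x-np.sin(t)*y,-.0132+np.sin(t)*x+np.cos(t)*y) for x,y in((.0215,.0435),(.0215,-.0435),(-.0215,-.0435),(-.0215,.0435))]
C=lambda c,R:[(c[0]+R*np.cos(a),c[1]+R*np.sin(a)) for a in np.linspace(0,6.28,40)]
for pts,z,col in((P,.074,(0,255,0)),(P,.004,(255,0,0)),(C((.6174,.0109),.032),.039,(0,255,0)),(C((.4659,.1537),.0105),.074,(0,255,0)),(C((.463,-.1727),.019),.004,(255,0,0)),(C((.463,-.1727),.019),.064,(0,255,0))):
    cv2.polylines(im,[np.array([(proj(s,(*p,z))+.5-[x0,y0])*k-.5 for p in pts]).round().astype(int)],True,col,1)
cv2.imwrite("pics/f.png",im);o=observe();print(o["clock"],o["position"],o["wrist_force"])
E
```

```text
34.775 [0.46021136 0.3760664  0.19291653] [ 0.60176107 -0.05998656 -0.01618389]
```

View pics/f.png

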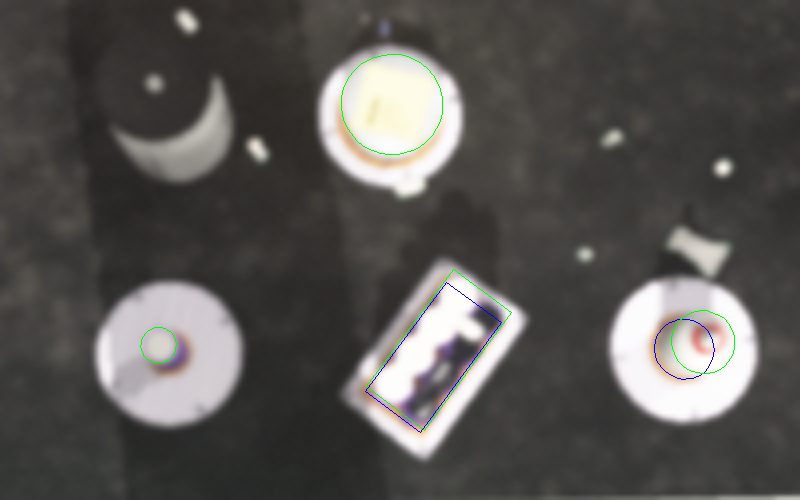

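The cell, tin and glue fit their outlines. The pack's far end looks a few mm short of its outline near (453,269), so I take a closer look without the overlay.

```bash
python3 - <<'E'
from h import *
s=snapshot("top");crop(s,"g",270,213,60,60,10)
t=np.radians(-127.7)
for z in(.074,.004):
  for x,y in((.0215,.0435),(.0215,-.0435),(-.0215,-.0435),(-.0215,.0435)):
    print(z,((proj(s,(.4606+np.cos(t)*x-np.sin(t)*y,-.0132+np.sin(t)*x+np.cos(t)*y,z))+.5-[270,213])*10-.5).round())
for sx in(1,-1):
  print("caps",sx,[tuple(((proj(s,(.4606+np.cos(t)*.01075*sx-np.sin(t)*y,-.0132+np.sin(t)*.01075*sx+np.cos(t)*y,.074))+.5-[270,213])*10-.5).round()) for y in(-.0325,-.0108,.0108,.0325)])
E
```

```text
0.074 [478. 201.]
0.074 [261. 495.]
0.074 [116. 386.]
0.074 [332.  94.]
0.004 [453. 226.]
0.004 [250. 501.]
0.004 [113. 399.]
0.004 [317. 126.]
caps 1 [(np.float64(252.0), np.float64(430.0)), (np.float64(307.0), np.float64(357.0)), (np.float64(360.0), np.float64(284.0)), (np.float64(414.0), np.float64(211.0))]
caps -1 [(np.float64(180.0), np.float64(376.0)), (np.float64(234.0), np.float64(302.0)), (np.float64(288.0), np.float64(230.0)), (np.float64(341.0), np.float64(157.0))]
```

View pics/g.png

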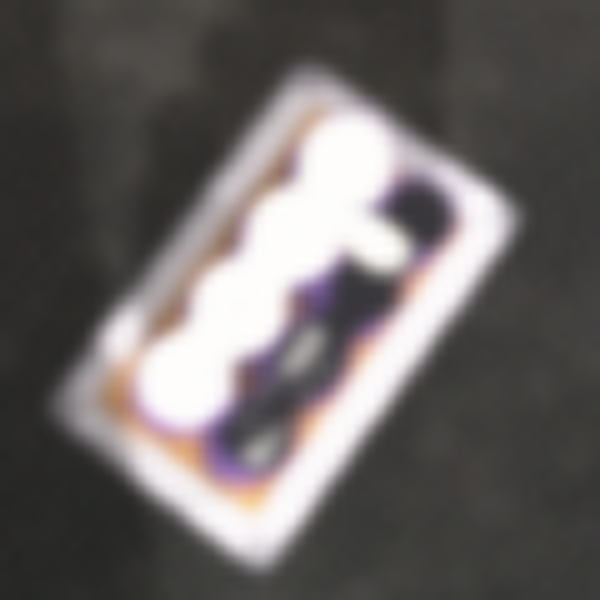

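The pack caps are at (183,383) to (347,158) against an expected (180,376) to (341,157). That is about 1 mm off centre and within 0.5° of square. I hand in the job.

```bash
python3 -c "
from workcell import *
print(job_done())"
```

```text
the job is handed in; nothing more can be done
None
```

The cell, glue bottle, tin and pack now stand on their matching cork inlays, placed in that order. I handed the job in at about 35 s on the robot's clock, with the gripper open and clear of everything.

- **Final checks:** in the last top views the cell and tin are within about 1–1.5 mm of centre. The pack is about 1 mm off centre and within 0.5° of square. The glue bottle fits its inlay. The tin I moved is the larger of the two look-alikes.
- **Bystanders:** I did not touch the pump bottle or the tape. The pump looked unmoved in the last overview. The tape was outside that frame and looked unmoved in the earlier side views.
- **Readings that disagreed:**
  - My first corner reading of the pack plate was about 2 mm off in y. I refitted it from the top image before setting the pack down.
  - The glue tip and base readings differed by about 7 mm. I had read the red ring below the nozzle as the tip, and after release the ring's position agreed with a centred bottle.
  - The tin touched down with a wrist reading of about 9 N, and the side view could not check it because the pump hides that plate. The top view afterwards showed it upright and centred.

I viewed 14 pictures, the full budget.

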